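# Lock a glaze tile under the sprung bar of the tile jig

## Task

Lay the teal-glazed test tile flat in the nest of the tile jig, glaze up. Then bring the sprung bar with the red handle all the way down over it, hold it there against its spring while you slide it left along its hinge until its lug is caught under the keeper bridge, and let go so that the bar stays latched with its foot pressing on the tile. Never let the bar fly back up, and leave the orange tile where it is.

Things in the scene. Friction and masses are not known exactly. Their poses are not given: they have to be found in the camera images.
- teal_tile_center (a point): centre (half-way up) of the loose test tile with teal glaze on terracotta; 34 mm (its x) by 52 mm (its y) by 8 mm thick, about 32 g. It starts flat on the table, glaze up, in one of two places at the front right, turned at most 0.5 rad. It goes into the nest with its x along the nest's x
- orange_tile_center (a point): centre of a like tile with orange glaze, 34 x 52 x 8 mm, in the other of the two places; leave it alone
- nest (a point): centre of the nest's seat: top of a cork pad 26 x 52 mm (x, y), 24 mm above the table; the tile's centre comes 4 mm above this point. Axes of the jig: z up, x level from its front edge to its hinge, y left. Black stops rise 5 mm round the seat and leave the tile 4 mm of play each way; the tile's long sides stay open for fingers closing along x, over 36 mm in y
- tile_jig: the jig, fixed to the table: a wooden board 200 x 140 x 18 mm with nest, hinge and keeper. Origin on the table under the nest's centre, axes as the nest's; the board reaches from 75 mm in front of the origin to 125 mm behind it, its top 6 mm below the nest's seat. A wooden tool chest with its lid open stands close on the left: stay clear of it
- bar_hinge (a point): point on the hinge axle at the root of the bar: 100 mm behind the nest's centre (+x) and 42 mm above its seat. The axle lies along the nest's y; the point shifts along it with the bar
- bar_handle (a point): middle of the red handle: a round rod 16 mm thick, 56 mm long, parallel to the axle, 200 mm from it, sticking out to the right (-y) at the bar's free end; this point is 50 mm right of the bar's centre line. With the bar up it is straight above the axle; it swings towards the robot (-x) and down. Free for fingers closing along the nest's x; it can turn between them
- lug (a point): middle of the upper face of the bar's steel lug, which sticks out to 30 mm left of the bar's centre line, 145 mm from the axle, 20 mm wide, with a nib 6 mm high turned up at its left end (6 mm thick)
- keeper (a point): middle of the underside of the keeper, the fixed steel bridge on two posts on the left of the board: its cross bar is 8 mm wide, 12 mm high, 44 mm long, parallel to the nest's x, 30 mm left of the nest's centre line, its underside 46 mm above the nest's seat, level with the lug's upper face when the bar is level. The bar swings down freely to the right of it while bar_slide is under 0.006
- bar (a joint): swing of the bar (22 mm wide, 8 mm thick), rad: 0 upright, where its torsion spring holds it at the start; 1.571 level; 1.655 hard stop. The spring pulls it up with 0.4 N m at 0, 0.8 N m at level (3 to 6 N at the handle). Take it past 1.62 so that the nib passes under the keeper; latched it rests at about 1.57
- bar_slide (a joint): shift of the bar along its axle, m: 0 right (start, within 3 mm), 0.028 fully left (+y of the nest). Light friction, about 1 N; it stays where it is put. Past 0.024 (best at the end) the nib is beyond the keeper; then let the bar rise and the lug catches under it with the nib behind it
- press_foot (a joint): how far the sprung rubber foot (16 mm across) under the bar is pushed up into it, m: 0 free, 0.016 most; about 0.004 when latched over a tile. It stands 100 mm from the axle, over the nest when the bar is down, and presses with 1 to 5 N
Mind the look-alikes: they are no part of the job. There is more than one size of the part that bears teal_tile_center; the job needs the larger.

How it is judged:
By the outcome, as a careful person would: the job done as asked, in the order asked, and still so for the second after the job is handed in, with the robot touching nothing.
It also fails if it takes over 64 s, if anything falls off the work surface, if the arm or the gripper's body presses on something with over 40 N, if the wrist force passes 120 N, or if a joint passes its speed limit or range.

## Robot

A 6-joint arm with a two-finger parallel gripper is mounted at the origin on a cart in front of the work surface, level with it; the furniture and walls round the work are solid. World frame = base frame: x ahead of the robot, y to its left, z up, the work surface at z = 0. Lengths are in mm, angles in degrees, forces in N, time in s.
With the tool pointing down it reaches from about 350 to 850 mm from the base axis. Payload 8.1 kg.
Tool frame: the origin (TCP) lies at the very end of the fingers, on their centre line; the grasp point (between the pads) lies 19 mm behind it (tcp_to_grasp is the distance from the TCP to the grasp point, in mm); z points along the fingers, x is the direction in which the jaws open and shut, and the axes are right-handed (so a half turn about z gives the same grasp; the last joint's range is limited). The gripper opens to 85 mm and grips with 20 to 120 N. Pads are 22 mm wide; open, the fingers measure 114 mm over their backs; the gripper's body (76 mm by 85 mm) begins 54 mm behind the grasp point. The pads swing forward as they close: fully open they stand 13 mm farther back than shut.
Start: joints at [-69.236, 7.471, 85.268, -0, 87.261, -4.893], TCP at [259.81, -540.837, 231.292] pointing down, gripper open.
Joint ranges: [-169.43, 169.43], [-51.17, 129.36], [1.28, 143.12], [-76.62, 256.62], [0, 156.53], [-152.29, 152.29]. Speed limits (degrees/s): [136.94, 136.94, 159.86, 180, 180, 180].

## Interface

Orientations are given as [roll, pitch, yaw] about the fixed x, y, z axes, in that order (R = Rz(yaw) Ry(pitch) Rx(roll)).
In Python, from bench import * gives the robot as it stands. The module is installed in compiled form; this text tells all that it offers.
- The arm moves only by the tool apply_moves, never from a script. Its argument "targets" is text: rows parted by semicolons, each of 7 numbers parted by spaces: the turn, a rotation vector about the tool's x, y, z in rad, then the shift along the tool's x, y, z in cm, then the finger opening in cm, from 0 to 8.54. A call has exactly 5 rows; each row is the pose to reach, as a shift and turn from the pose commanded when the call began, along the tool's axes at that moment; what a row does not reach only later rows make up. A row lasts 1/10 s, in which the tool goes at most 50 mm and 8.59 degrees, less where a joint would pass 70% of its speed; a pose out of reach is approached as far as the arm can. A call with a gripper value outside its range is refused whole. The fingers move at their own pace and stop on an object; "force" is the grip in N (left out, the last holds). Time passes only in rows, so rows that repeat a pose let the fingers close, or fill a call up. It gives the time, the measured TCP pose, the force and the opening at its end, in the units of the state.
- sense(): the state, without advancing time (a new reading comes with each control period).
- snapshot(name): name is "scene" or "top" or "wrist"; returns the picture (480x640x3 uint8, red, green, blue); there is no depth.
- camera_model(name): a dict with "fx", "fy", "cx", "cy" (pixels), "position" and "attitude" of the camera in the world; the wrist camera has in their place "T_tool_cam" (4x4, takes a point from camera to tool coordinates, whose origin is the TCP and whose axes are the tool frame's). Camera axes: x right, y up, looking along -z (the intrinsics and any distortion apply to the point x, -y, -z); pixel columns grow to the right and rows downward; lengths in mm; the calibration is good to about 2 mm. A picture is of the moment at which its call begins: read the wrist's pose just before it. camera_model takes no time and is no camera call.
- hand_in(): hands the job in, once; it reports no verdict.
Trained networks look in the newest picture that a camera, given by its name, has taken for a name from the list of things; names that differ only in an ending like _2 or _b are one class to them, and where a whole thing is asked for, a point or a joint stands for the part that bears it (a point fixed in the world has none). Each returns a list of dicts, best first, with "confidence" (0 to 1); they miss things now and then, are a little off and sometimes report something else, mostly with a low value. They report only what shows in the picture. A call takes as long as a camera call. They do not tell look-alikes from the thing itself.
- recognise(camera, query): "at" ([row, column] in pixels, amid what is visible of it).
- place_of(camera, query): "at" ([row, column] in pixels: a listed point, or the origin of a listed thing).
The state is a dict: "time": time; "joint_pos": joint angles; "qd": joint speeds; "joint_efforts": joint torques, N m; "tool_pos": TCP position; "tcp_rot": TCP orientation; "ft_force": force on the tool from outside, world axes, zero at the start; "wrist_torque": the same for the moment, N m; "finger_gap": finger opening in mm.
Only numpy, scipy, OpenCV 4.12 (cv2) and the standard library are available. Lean on these libraries where they do the work, as an engineer would, in place of code of your own. Each camera call takes 0.05 s, during which the arm holds its last target. There are 200 camera calls.

## Working session

There is one attempt and no reset: what is moved stays moved. The work goes in short steps, Python scripts to look and compute and a tool call to move; the robot and the scene stay as the last step left them, time stands still between calls to the robot, and variables do not carry over. Pictures are saved under pics/ and viewed, about 8 in all and at most 12, crops included, and the job is handed in when it is done.

Besides the shell and the picture viewer there is one more tool, called after "Request:" as name(argument=value, ...), one argument or row to a line, values as JSON. apply_moves: Moves the arm, as the interface text tells. Its arguments: {"type":"object","properties":{"targets":{"type":"string"},"force":{"type":"number"}},"required":["targets"]}

```bash
ls; mkdir -p pics; cat > h.py <<'E'
from bench import *
import numpy as np, cv2
from scipy.spatial.transform import Rotation as R
def cam(name,s=None):
    c=camera_model(name)
    return c
E
python3 - <<'E'
from h import *
for n in("scene","top","wrist"): print(n,camera_model(n))
print(sense())
a=snapshot("scene");b=snapshot("top")
cv2.imwrite("pics/s1.png",a[...,::-1]);cv2.imwrite("pics/t1.png",b[...,::-1])
for c in("scene","top"):
  for q in("teal_tile_center","orange_tile_center","nest","tile_jig","bar_hinge","bar_handle","lug","keeper"):
    print(c,q,[(np.round(d["at"],1).tolist(),round(d["confidence"],2)) for d in place_of(c,q)])
E
```

```text
pics
scene {'fx': 602.0478697871027, 'fy': 602.0478697871027, 'cx': 322.81509718866187, 'cy': 233.8757326871627, 'position': array([   62.17880851, -1194.85331501,   945.48324672]), 'attitude': array([ 53.85716223,  -1.0924591 , -26.20797776])}
top {'fx': 493.4976164136817, 'fy': 493.4976164136817, 'cx': 317.2544063828183, 'cy': 235.3294698743327, 'position': array([ 456.82384914, -235.88203316, 1121.8035023 ]), 'attitude': array([  6.90642412,   0.2837144 , -89.17296521])}
wrist {'fx': 420.3171572870963, 'fy': 420.3171572870963, 'cx': 320.3532128253564, 'cy': 238.48782404711946, 'T_tool_cam': array([[ 9.99999247e-01, -4.35121070e-04, -1.14724281e-03,
        -1.74184015e-01],
       [-7.72690879e-04, -9.49639195e-01, -3.13344543e-01,
        -8.13827179e+01],
       [-9.53123928e-04,  3.13345194e-01, -9.49638816e-01,
        -1.42834102e+02],
       [ 0.00000000e+00,  0.00000000e+00,  0.00000000e+00,
         1.00000000e+00]])}
{'time': 0.0, 'joint_pos': array([-6.92360006e+01,  7.51548331e+00,  8.53303628e+01, -1.58032961e-04,
        8.72625568e+01, -4.89064325e+00]), 'qd': array(
[... 602 characters left out ...]
0.8], 0.57)]
scene nest [([254.7, 315.5], 0.76)]
scene tile_jig [([261.1, 316.1], 0.68)]
scene bar_hinge [([237.4, 356.9], 0.9), ([261.4, 313.2], 0.54), ([366.1, 319.6], 0.27), ([178.2, 370.3], 0.18)]
scene bar_handle [([177.5, 369.4], 0.65), ([324.2, 289.1], 0.36)]
scene lug [([232.4, 295.2], 0.62), ([185.2, 361.7], 0.61)]
scene keeper [([233.4, 298.1], 0.9)]
top teal_tile_center [([306.9, 417.8], 0.89), ([316.4, 251.7], 0.48)]
top orange_tile_center [([304.3, 351.7], 0.54)]
top nest [([238.1, 276.6], 0.63)]
top tile_jig [([237.1, 275.0], 0.72)]
top bar_hinge [([191.9, 290.9], 0.62)]
top bar_handle [([175.4, 311.8], 0.93)]
top lug [([174.6, 277.9], 0.88)]
top keeper [([249.3, 256.3], 0.77)]
```

View pics/s1.png

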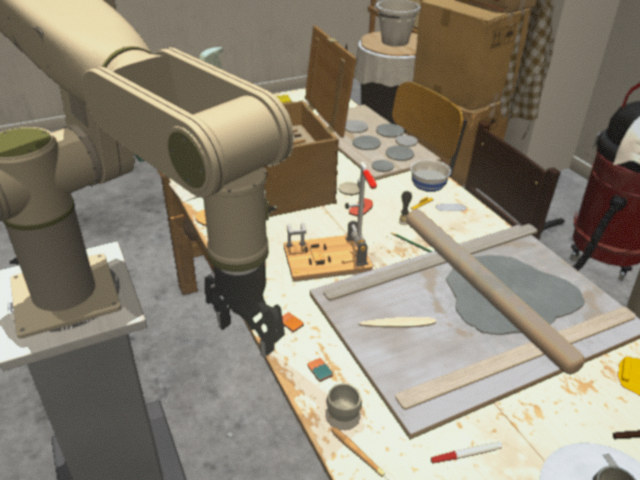

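View pics/t1.png

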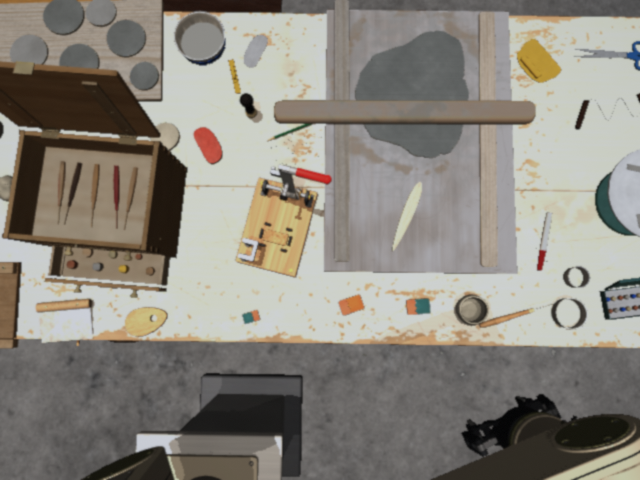

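```bash
cat >> h.py <<'E'
def campose(n,s=None):
    c=camera_model(n)
    if n=="wrist":
        T=np.eye(4);T[:3,:3]=R.from_euler('xyz',s["tcp_rot"],degrees=True).as_matrix();T[:3,3]=s["tool_pos"]
        T=T@c["T_tool_cam"];return c,T[:3,:3],T[:3,3]
    return c,R.from_euler('xyz',c["attitude"],degrees=True).as_matrix(),c["position"]
def proj(n,P,s=None):
    c,Q,t=campose(n,s);p=(np.atleast_2d(P)-t)@Q
    return np.c_[c["cy"]-c["fy"]*p[:,1]/-p[:,2],c["cx"]+c["fx"]*p[:,0]/-p[:,2]]
def back(n,rc,z,s=None):
    c,Q,t=campose(n,s);rc=np.atleast_2d(rc)
    d=np.c_[(rc[:,1]-c["cx"])/c["fx"],-(rc[:,0]-c["cy"])/c["fy"],-np.ones(len(rc))]@Q.T
    return t+d*((z-t[2])/d[:,2])[:,None]
E
python3 - <<'E'
from h import *
from scipy.optimize import least_squares
obs=[("scene",(254.7,315.5),(0,0,24)),("scene",(237.4,356.9),(100,0,66)),("scene",(177.5,369.4),(100,-50,266)),("scene",(233.4,298.1),(-45,30,70)),
("top",(238.1,276.6),(0,0,24)),("top",(191.9,290.9),(100,0,66)),("top",(175.4,311.8),(100,-50,266)),("top",(249.3,256.3),(-45,30,70)),("top",(174.6,277.9),(104,30,211))]
def f(p):
    Q=R.from_euler('z',p[2]).as_matrix();t=np.array([p[0],p[1],0])
    return np.concatenate([proj(n,Q@np.array(P,float)+t)[0]-o for n,o,P in obs])
r=least_squares(f,[400,-150,-.2],loss='soft_l1',x_scale=[10,10,.1])
print(r.x,np.round(f(r.x).reshape(-1,2),1).tolist())
print("nest",back("top",(238.1,276.6),24),back("scene",(254.7,315.5),24))
print("teal",back("top",(306.9,417.8),4),back("scene",(366.9,320.2),4),"orange",back("top",(304.3,351.7),4), "small",back("top",(316.4,251.7),4))
b=cv2.imread("pics/t1.png");
cv2.imwrite("pics/c1.png",np.hstack([cv2.resize(b[160:290,230:340],None,fx=4,fy=4,interpolation=2),cv2.resize(b[240:370,390:450],None,fx=4,fy=4,interpolation=2)]))
E
```

```text
[ 5.84281321e+02 -1.41057230e+02 -3.05599089e-01] [[-0.5, 1.5], [0.2, 0.5], [0.4, -2.7], [0.1, -0.7], [-0.9, 1.6], [-0.2, 0.5], [1.5, -0.1], [0.8, 0.0], [-5.7, -5.2]]
nest [[ 582.19559482 -137.55012285   24.        ]] [[ 580.14741674 -141.32061045   24.        ]]
teal [[ 433.7691345  -455.92961228    4.        ]] [[ 440.07287267 -455.73690881    4.        ]] orange [[ 437.38830572 -307.89381991    4.        ]] small [[407.30675491 -84.29485185   4.        ]]
```

View pics/c1.png

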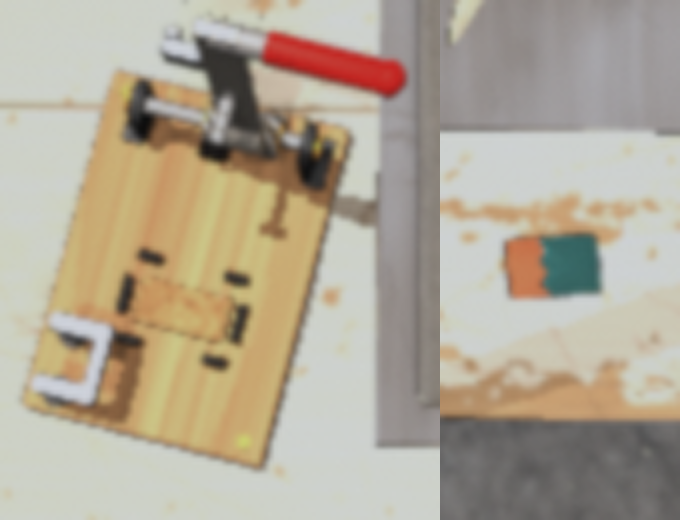

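```bash
cat >> h.py <<'E'
def plan(pos,yaw,s=None,rp=(180,0)):
    s=s or sense();A=R.from_euler('xyz',s["tcp_rot"],degrees=True);B=R.from_euler('xyz',[*rp,yaw],degrees=True)
    rv=(A.inv()*B).as_rotvec();sh=A.inv().apply(np.array(pos)-s["tool_pos"])/10
    print("t",round(s["time"],2),"tcp",s["tool_pos"].round(1),s["tcp_rot"].round(2),"F",s["ft_force"].round(1),"gap",round(s["finger_gap"],1))
    print(" row:",rv.round(3),sh.round(2),"rows>=",max(np.linalg.norm(sh)/5,np.degrees(np.linalg.norm(rv))/8.59).round(1))
E
python3 - <<'E'
from h import *
plan([437,-456,150],4)
E
```

```text
t 0.9 tcp [ 259.8 -540.9  231.3] [-180.     -0.    -64.34] F [ 0.   0.3 -0.3] gap 84.9
 row: [ 0.    -0.    -1.193] [  0.02 -19.64   8.13] rows>= 8.0
```

Request:
apply_moves(
  targets="0 0 -0.12 0 -4 1.6 8.5; 0 0 -0.26 0 -8 3.2 8.5; 0 0 -0.4 0 -12 4.8 8.5; 0 0 -0.54 0 -16 6.4 8.5; 0 0 -0.68 0 -19.6 8.1 8.5",
)

```text
time: 1.4
tool_pos: [438.2, -455.1, 150.0]
tcp_rot: [180.0, -0.0, -25.0]
ft_force: [0.4, 0.1, -0.1]
finger_gap: 85.2
```

Request:
apply_moves(
  targets="0 0 -0.13 0 0 0 8.5; 0 0 -0.26 0 0 0 8.5; 0 0 -0.39 0 0 0 8.5; 0 0 -0.51 0 0 0 8.5; 0 0 -0.51 0 0 0 8.5",
)

```text
time: 1.9
tool_pos: [436.5, -455.9, 150.3]
tcp_rot: [-180.0, 0.0, 4.0]
ft_force: [0.0, -0.4, -0.2]
finger_gap: 85.3
```

```bash
cat >> h.py <<'E'
def look(name):
    s=sense();a=snapshot("wrist");cv2.imwrite("pics/%s.png"%name,a[...,::-1]);return s,a
def tile(s,a):
    h=cv2.cvtColor(a,cv2.COLOR_RGB2HSV);m=((h[...,1]>90)&(((h[...,0]>70)&(h[...,0]<105))|((h[...,0]>3)&(h[...,0]<16)))&(h[...,2]>40)).astype(np.uint8)
    m=cv2.morphologyEx(m,cv2.MORPH_CLOSE,np.ones((5,5)));m=cv2.morphologyEx(m,cv2.MORPH_OPEN,np.ones((7,7)))
    cs=cv2.findContours(m,0,2)[0]
    for c in cs:
        if cv2.contourArea(c)<1500: continue
        P=back("wrist",c[:,0,::-1].astype(float),8,s)[:,:2].astype(np.float32)
        print("blob px",c[:,0].mean(0).round(),"world",cv2.minAreaRect(P))
E
python3 - <<'E'
from h import *
plan([437,-456,150],4)
s,a=look("w1");tile(s,a)
for q in("teal_tile_center",): print([(d["at"],d["confidence"],back("wrist",d["at"],4,s)) for d in place_of("wrist",q)])
E
```

```text
t 1.9 tcp [ 436.5 -455.9  150.3] [-180.      0.      3.95] F [ 0.  -0.4 -0.2] gap 85.3
 row: [-0.     0.    -0.001] [0.04 0.01 0.03] rows>= 0.0
blob px [334. 233.] world ((444.689208984375, -459.692138671875), (50.80665588378906, 57.59941101074219), 5.49947452545166)
blob px [342.  22.] world ((441.96875, -326.7627868652344), (35.88376235961914, 18.56163787841797), 3.9842376708984375)
[([222.8, 316.0], 0.58, array([[ 434.54310366, -458.90591386,    4.        ]]))]
```

View pics/w1.png

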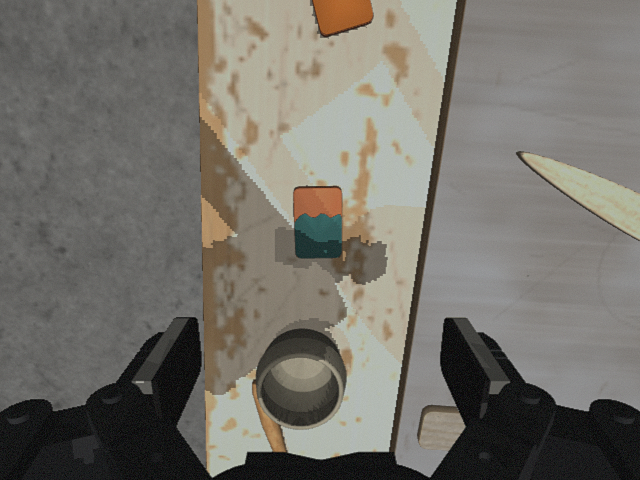

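```bash
python3 - <<'E'
from h import *
s=sense()
P=back("wrist",[(187,293.5),(187,342.5),(257.5,342),(257.5,294.5),(222,318)],8,s)
print(P.round(1),np.linalg.norm(P[0]-P[1]),np.linalg.norm(P[1]-P[2]))
print("cup",back("wrist",[(325,300),(430,300),(385,257),(385,345)],40,s).round(0))
c=P[:4].mean(0);print(c)
plan([c[0],c[1],40],3,s); plan([c[0],c[1],2],3,s)
E
```

```text
[[ 417.4 -433.3    8. ]
 [ 451.  -431.1    8. ]
 [ 454.8 -482.7    8. ]
 [ 420.4 -484.9    8. ]
 [ 435.8 -457.1    8. ]] 33.640358847755486 51.73432062435677
cup [[ 428. -521.   40.]
 [ 432. -610.   40.]
 [ 399. -572.   40.]
 [ 462. -568.   40.]]
[ 435.92281127 -458.00295819    8.        ]
t 2.0 tcp [ 436.5 -456.   150.3] [-180.      0.      3.63] F [-0.5  0.6 -0.1] gap 85.2
 row: [-0.     0.     0.011] [-0.07  0.2  11.03] rows>= 2.2
t 2.0 tcp [ 436.5 -456.   150.3] [-180.      0.      3.63] F [-0.5  0.6 -0.1] gap 85.2
 row: [-0.     0.     0.011] [-0.07  0.2  14.83] rows>= 3.0
```

Request:
apply_moves(
  targets="0 0 0 -0.05 0.2 4.5 8.5; 0 0 0 -0.05 0.2 9 8.5; 0 0 0 -0.05 0.2 12.5 8.5; 0 0 0 -0.05 0.2 14.2 8.5; 0 0 0 -0.05 0.2 14.75 8.5",
  force=30,
)

```text
time: 2.5
tool_pos: [435.0, -456.6, 0.4]
tcp_rot: [-179.8, 0.1, 3.7]
ft_force: [0.4, -0.1, 0.3]
finger_gap: 85.2
```

Request:
apply_moves(
  targets="0 0 0 0 0 0 2.5; 0 0 0 0 0 0 2.5; 0 0 0 0 0 0 2.5; 0 0 0 0 0 0 2.5; 0 0 0 0 0 0 2.5",
  force=30,
)

```text
time: 3.0
tool_pos: [437.2, -459.3, 5.2]
tcp_rot: [179.8, -0.1, 3.8]
ft_force: [-1.3, 0.2, 6.6]
finger_gap: 31.9
```

Request:
apply_moves(
  targets="0 0 0 0 0 0 2.5; 0 0 0 0 0 -0.5 2.5; 0 0 0 0 0 -2 2.5; 0 0 0 0 0 -5 2.5; 0 0 0 0 0 -10 2.5",
)

```text
time: 3.5
tool_pos: [434.3, -455.8, 101.1]
tcp_rot: [-179.7, 0.2, 3.8]
ft_force: [0.3, -0.7, -0.5]
finger_gap: 32.1
```

```bash
python3 - <<'E'
from h import *
s,a=look("w2");
p=np.array([584.28,-141.06]);plan([*p,150],-17.5)
for i in range(3):snapshot("scene"); print(sense()["finger_gap"],sense()["tool_pos"])
b=snapshot("scene")[...,::-1]
cv2.imwrite("pics/c2.png",np.hstack([cv2.resize(a[...,::-1][240:480,120:520],(600,360)),]))
E
```

```text
t 3.55 tcp [ 438.6 -460.9  114.1] [179.55  -0.32   3.84] F [ 4.2 -4.7  8.1] gap 32.1
 row: [ 0.007 -0.007  0.373] [ 16.7  -30.91  -3.74] rows>= 7.1
31.747060150049737 [ 439.68371506 -462.26713195  113.09311685]
32.44260984427613 [ 438.69370005 -461.15381545  109.78518359]
32.28400027831461 [ 437.48625313 -459.65135048  106.69216979]
```

View pics/c2.png

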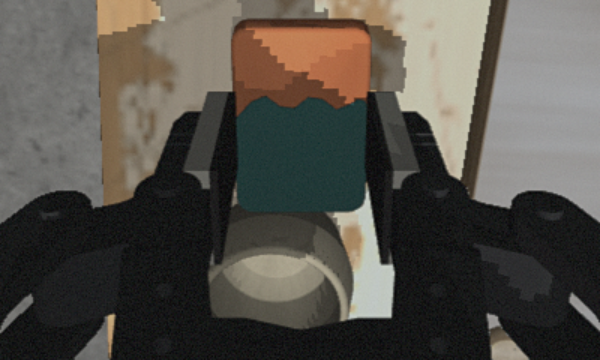

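```bash
python3 - <<'E'
from h import *
s={"tcp_rot":[0,0,0],"tool_pos":np.zeros(3)}
P=back("wrist",[(258,275.5),(258,366),(381,364),(381,278)],-5.5,s);print(P.round(1),P.mean(0))
p=np.array([584.28,-141.06]);plan([*p,150],-17.5)
E
```

```text
[[-14.6 -28.2  -5.5]
 [ 17.  -28.2  -5.5]
 [ 18.   22.7  -5.5]
 [-15.3  22.8  -5.5]] [ 1.28166867 -2.74922603 -5.5       ]
t 3.75 tcp [ 436.5 -458.5  104.3] [ 1.799e+02 -7.000e-02  3.840e+00] F [ 0.4  0.  -0.9] gap 32.1
 row: [ 0.001 -0.002  0.372] [ 16.87 -30.67  -4.6 ] rows>= 7.1
```

Request:
apply_moves(
  targets="0 0 0.06 1.5 -3 -0.6 2.5; 0 0 0.15 4.5 -8 -1.8 2.5; 0 0 0.24 7.5 -13.5 -3 2.5; 0 0 0.33 10.5 -19 -4.2 2.5; 0 0 0.37 12 -21.5 -4.6 2.5",
)

```text
time: 4.25
tool_pos: [533.8, -247.8, 144.9]
tcp_rot: [-180.0, 0.2, -17.6]
ft_force: [0.4, -1.0, 0.0]
finger_gap: 31.9
```

```bash
python3 - <<'E'
from h import *
plan([572.2,-179.2,150],-17.5)
E
```

```text
t 4.25 tcp [ 533.8 -247.8  144.9] [-1.7996e+02  1.6000e-01 -1.7580e+01] F [ 0.4 -1.   0. ] gap 31.9
 row: [-0.001  0.003 -0.001] [ 1.59 -7.7  -0.51] rows>= 1.6
```

Request:
apply_moves(
  targets="0 0 0 0.3 -1.5 -0.1 2.5; 0 0 0 0.8 -4 -0.3 2.5; 0 0 0 1.3 -6.5 -0.4 2.5; 0 0 0 1.6 -7.7 -0.5 2.5; 0 0 0 1.6 -7.7 -0.5 2.5",
)

```text
time: 4.75
tool_pos: [572.5, -180.3, 150.0]
tcp_rot: [-180.0, 0.1, -17.2]
ft_force: [-0.6, -1.0, -0.2]
finger_gap: 32.4
```

```bash
python3 - <<'E'
from h import *
for i in range(4): snapshot("wrist")
s,a=look("w3");plan([584.28,-141.06,60],-17.5,s)
for q in("nest","keeper"): print(q,[(d["at"],d["confidence"],back("wrist",d["at"],24 if q=="nest" else 70,s)) for d in place_of("wrist",q)])
Q=R.from_euler('z',-.3056).as_matrix()
J=lambda P:(Q@np.array(P,float).T).T+[584.28,-141.06,0]
print(proj("wrist",J([(0,0,24),(-13,-26,24),(-13,26,24),(13,26,24),(13,-26,24)]),s).round(0).tolist())
b=a[...,::-1].copy()
for r,c in proj("wrist",J([(0,0,24),(-13,-26,24),(-13,26,24),(13,26,24),(13,-26,24)]),s): cv2.circle(b,(int(c),int(r)),2,(255,0,255),-1)
cv2.imwrite("pics/c3.png",cv2.resize(b[0:400,160:480],None,fx=1.5,fy=1.5,interpolation=2))
E
```

```text
t 4.95 tcp [ 571.9 -182.5  150.6] [ 1.7998e+02  5.0000e-02 -1.7420e+01] F [-0.1  0.2  0.2] gap 32.3
 row: [0.    0.001 0.001] [-0.05 -4.33  9.06] rows>= 2.0
nest [([153.5, 317.4], 0.73, array([[ 585.30202043, -135.68804228,   24.        ]]))]
keeper [([111.6, 226.2], 0.69, array([[549.33587637, -96.57201513,  70.        ]]))]
[[162.0, 318.0], [202.0, 299.0], [120.0, 297.0], [120.0, 339.0], [202.0, 338.0]]
```

View pics/c3.png

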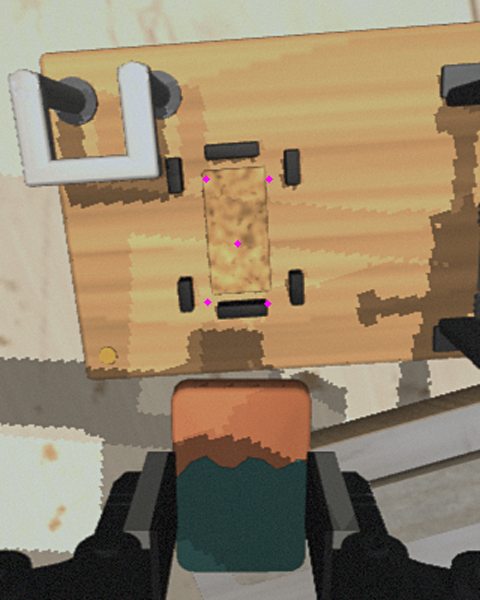

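```bash
python3 - <<'E'
from h import *
s=sense()
def px(L): return [(v/1.5,160+u/1.5) for u,v in L]
P=back("wrist",px([(204,168),(266,167),(270,292),(211,295)]),24,s)
print(P.round(1),np.linalg.norm(P[0]-P[1]),np.linalg.norm(P[1]-P[2]),P.mean(0))
d=(P[0]+P[1]-P[2]-P[3]);print("yaw from y",np.degrees(np.arctan2(-d[0],d[1])))
d=(P[1]+P[2]-P[0]-P[3]);print("yaw from x",np.degrees(np.arctan2(d[1],d[0])))
B=back("wrist",px([(42,55),(88,378),(480,22)]),18,s);d=B[0]-B[1];print("board front",B.round(1),np.linalg.norm(d),np.degrees(np.arctan2(-d[0],d[1])));d=B[2]-B[0];print(np.degrees(np.arctan2(d[1],d[0])))
K=back("wrist",px([(186,295),(297,287),(175,175),(292,167),(232,151),(242,309)]),29,s);print("stops",K.round(1))
x0=sum(K[:4])/4;print(x0,(K[4]+K[5])/2)
# tile in hand, corners
T=back("wrist",px([(175,388),(309,386),(304,571),(180,571)]),s["tool_pos"][2]+5.5,s);print("tile",T.mean(0),T.round(1));d=T[0]+T[1]-T[2]-T[3];print(np.degrees(np.arctan2(-d[0],d[1])))
print(s["tool_pos"],s["tcp_rot"])
E
```

```text
[[ 580.7 -107.6   24. ]
 [ 605.  -114.8   24. ]
 [ 591.8 -165.2   24. ]
 [ 566.8 -158.8   24. ]] 25.412357407760194 52.19318895277755 [ 586.0793317  -136.60178007   24.        ]
yaw from y -14.93938340238076
yaw from x -15.447029543251425
board front [[ 532.4  -47.5   18. ]
 [ 499.1 -180.4   18. ]
 [ 700.8  -87.9   18. ]] 136.95942181913094 -14.069539516801822
-13.498955360424864
stops [[ 557.2 -154.6   29. ]
 [ 603.5 -165.5   29. ]
 [ 569.  -106.6   29. ]
 [ 614.9 -117.7   29. ]
 [ 593.7 -104.7   29. ]
 [ 578.2 -167.7   29. ]]
[ 586.12186646 -136.10835522   29.        ] [ 585.96426574 -136.18276566   29.        ]
tile [ 574.26851726 -179.67001823  156.46410716] [[ 566.9 -151.   156.5]
 [ 596.8 -159.8  156.5]
 [ 582.  -208.7  156.5]
 [ 551.4 -199.2  156.5]]
-17.333195191876126
[ 572.17099185 -182.3153487   150.96410716] [ 1.79990729e+02  9.15591397e-03 -1.74287330e+01]
```

```bash
python3 - <<'E'
from h import *
plan([584,-139,60],-14.7)
E
```

```text
t 5.1 tcp [ 572.2 -182.3  151. ] [ 1.7999e+02  1.0000e-02 -1.7430e+01] F [ 0.8 -0.8 -0.8] gap 32.2
 row: [ 0.     0.    -0.048] [-0.17 -4.49  9.1 ] rows>= 2.0
```

Request:
apply_moves(
  targets="0 0 -0.01 -0.05 -1.2 0.6 2.5; 0 0 -0.03 -0.1 -3 1.6 2.5; 0 0 -0.048 -0.17 -4.5 2.8 2.5; 0 0 -0.048 -0.17 -4.5 5 2.5; 0 0 -0.048 -0.17 -4.5 7 2.5",
)

```text
time: 5.6
tool_pos: [584.5, -136.4, 79.7]
tcp_rot: [-180.0, 0.0, -14.5]
ft_force: [-1.1, 0.1, 1.3]
finger_gap: 32.2
```

```bash
python3 - <<'E'
from h import *
for i in range(5): snapshot("wrist")
s,a=look("w4");plan([584,-139,28],-14.7,s)
b=a[...,::-1];cv2.imwrite("pics/c4.png",cv2.resize(b[100:440,140:500],None,fx=1.6,fy=1.6,interpolation=2))
E
```

```text
t 5.85 tcp [ 584.4 -137.5   81.3] [-1.7999e+02  3.0000e-02 -1.4580e+01] F [-1.6  0.2 -0. ] gap 32.4
 row: [-0.     0.001  0.002] [0.01 0.15 5.33] rows>= 1.1
```

View pics/c4.png

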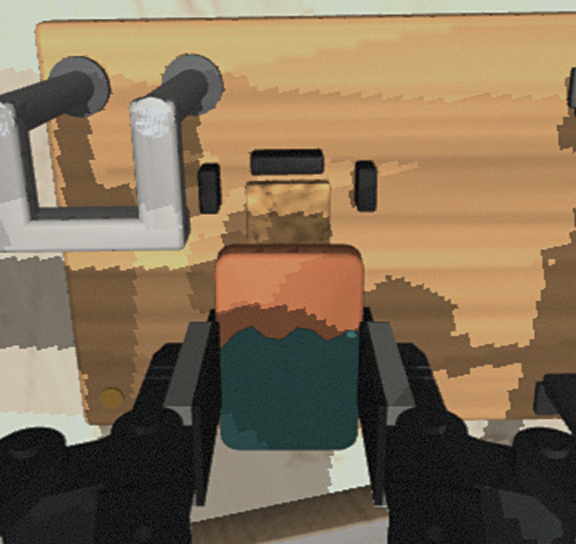

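```bash
python3 - <<'E'
from h import *
s=sense();px=lambda u,v:(100+v/1.6,140+u/1.6)
z=s["tool_pos"][2];s2={"tcp_rot":[0,0,0],"tool_pos":np.zeros(3)}
print("cork far",back("wrist",[px(247,182),px(330,182)],z-24,s2).round(1),"stops",back("wrist",[px(209,188),px(366,186),px(287,161)],z-29,s2).round(1))
print("tile",back("wrist",[px(218,254),px(361,254),px(357,449),px(222,449)],-5.5,s2).round(1))
E
```

```text
cork far [[-12.  -27.6  58. ]
 [ 13.6 -27.6  58. ]] stops [[-23.2 -27.   53. ]
 [ 24.2 -27.7  53. ]
 [  0.4 -35.4  53. ]]
tile [[-14.5 -28.2  -5.5]
 [ 16.7 -28.3  -5.5]
 [ 17.5  22.3  -5.5]
 [-15.2  22.3  -5.5]]
```

Request:
apply_moves(
  targets="0 0 0 0 0.15 1.5 2.5; 0 0 0 0 0.15 3 2.5; 0 0 0 0 0.15 4.2 2.5; 0 0 0 0 0.15 4.8 2.5; 0 0 0 0 0.15 5 2.5",
)

```text
time: 6.4
tool_pos: [583.1, -139.1, 29.4]
tcp_rot: [-180.0, 0.1, -14.6]
ft_force: [0.2, -0.2, -0.6]
finger_gap: 32.2
```

Request:
apply_moves(
  targets="0 0 0 0 0 0.1 2.5; 0 0 0 0 0 0.2 2.5; 0 0 0 0 0 0.3 2.5; 0 0 0 0 0 0.4 2.5; 0 0 0 0 0 0.4 2.5",
)

```text
time: 6.9
tool_pos: [584.7, -139.5, 29.1]
tcp_rot: [180.0, -0.1, -14.6]
ft_force: [-6.2, 2.4, 11.7]
finger_gap: 32.0
```

Request:
apply_moves(
  targets="0 0 0 0 0 -0.2 2.5; 0 0 0 0 0 -0.2 4.6; 0 0 0 0 0 -0.2 4.6; 0 0 0 0 0 -0.2 4.6; 0 0 0 0 0 -0.2 4.6",
)

```text
time: 7.4
tool_pos: [583.9, -139.3, 28.8]
tcp_rot: [-180.0, 0.0, -14.6]
ft_force: [-0.2, -0.5, -0.0]
finger_gap: 45.8
```

Request:
apply_moves(
  targets="0 0 0 0 0 -1 4.6; 0 0 0 0 0 -3 4.6; 0 0 0 0 0 -6 4.6; 0 0 0 0 1.5 -10 4.6; 0 0 0 0 3 -13 4.6",
)

```text
time: 7.9
tool_pos: [577.0, -168.6, 162.3]
tcp_rot: [180.0, -0.1, -14.6]
ft_force: [0.0, 0.4, -0.7]
finger_gap: 46.1
```

```bash
python3 - <<'E'
from h import *
for i in range(5): snapshot("wrist")
s,a=look("w5");plan([584,-139,150],-14.7,s)
b=a[...,::-1];cv2.imwrite("pics/c5.png",cv2.resize(b[40:340,160:560],None,fx=1.6,fy=1.6,interpolation=2))
for c in("scene","top"):
  snapshot(c)
  for q in("bar_hinge","bar_handle","lug"): print(c,q,[(np.round(d["at"],1).tolist(),round(d["confidence"],2)) for d in place_of(c,q)][:2])
E
```

```text
t 8.15 tcp [ 576.3 -168.3  159. ] [-179.99    0.    -14.63] F [-0.1 -0.5 -0.6] gap 46.0
 row: [-0.     0.     0.001] [ 0.01 -3.03  0.9 ] rows>= 0.6
scene bar_hinge [([240.5, 356.3], 0.88)]
scene bar_handle [([175.0, 365.0], 0.56)]
scene lug [([183.2, 359.7], 0.91)]
top bar_hinge []
top bar_handle [([174.2, 308.4], 0.69)]
top lug []
```

View pics/c5.png

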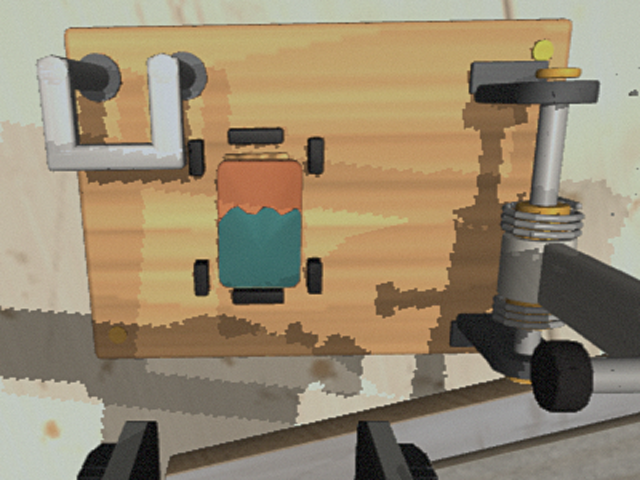

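```bash
python3 - <<'E'
from h import *
for rc in((175.4,311.8),(174.2,308.4)): print("top",back("top",rc,266))
for rc in((177.5,369.4),(175,365)): print("scene",back("scene",rc,266))
# red blobs
for n,(r0,r1,c0,c1) in {"top":(155,195,265,340),"scene":(155,195,350,385)}.items():
    a=cv2.imread("pics/%s1.png"%n[0])[r0:r1,c0:c1];h=cv2.cvtColor(a,cv2.COLOR_BGR2HSV)
    m=((h[...,1]>150)&((h[...,0]<6)|(h[...,0]>174))).astype(np.uint8);k,l,st,ce=cv2.connectedComponentsWithStats(m)
    i=1+np.argmax(st[1:,4]);yx=np.argwhere(l==i)+[r0,c0];mu=yx.mean(0);u,S,V=np.linalg.svd(yx-mu,full_matrices=False);t=(yx-mu)@V[0]
    e=[mu+V[0]*t.min(),mu+V[0]*t.max()];print(n,st[i,4],mu,back(n,[mu,*e],266).round(1))
Q=R.from_euler('z',-14.7,degrees=True)
for o in([584.5,-139,0],): 
  for y in(-22,-50,-78): print(Q.apply([100,y,266])+o)
E
```

```text
top [[ 667.30282301 -218.93349128  266.        ]]
top [[ 669.398776   -212.86897393  266.        ]]
scene [[ 670.90829934 -219.81203707  266.        ]]
scene [[ 667.3697112 -206.3880793  266.       ]]
top 259 [175.60617761 313.16602317] [[ 667.  -221.4  266. ]
 [ 674.2 -191.   266. ]
 [ 659.8 -251.4  266. ]]
scene 110 [178.49090909 369.45454545] [[ 668.9 -223.5  266. ]
 [ 676.2 -189.2  266. ]
 [ 661.8 -256.8  266. ]]
[ 675.6441005  -185.65568502  266.        ]
[ 668.53887805 -212.7391821   266.        ]
[ 661.4336556  -239.82267917  266.        ]
```

Request:
apply_moves(
  targets="0 0 0 0 0.5 -2 6; 0 0 0 0 1.5 -6 6; 0 0 0 0 2 -10.5 6; 0 0 0 0 2 -14 6; 0 0 0 0 2 -15.5 6",
)

```text
time: 9.1
tool_pos: [572.7, -188.4, 319.0]
tcp_rot: [179.9, -0.4, -14.6]
ft_force: [0.5, -0.2, 1.0]
finger_gap: 60.0
```

```bash
python3 - <<'E'
from h import *
plan([666,-221,310],-14.7)
E
```

```text
t 9.1 tcp [ 572.7 -188.4  319. ] [179.95  -0.37 -14.63] F [ 0.5 -0.2  1. ] gap 60.0
 row: [ 0.001 -0.006  0.001] [9.85 0.79 0.97] rows>= 2.0
```

Request:
apply_moves(
  targets="0 0 0 1.5 0.1 0 6; 0 0 0 4 0.4 0 6; 0 0 0 7 0.6 0 6; 0 0 0 9 0.8 0 6; 0 0 0 9.8 0.8 0.5 6",
)

```text
time: 9.6
tool_pos: [665.3, -220.5, 307.5]
tcp_rot: [-180.0, 0.1, -14.6]
ft_force: [0.6, 0.2, 0.1]
finger_gap: 60.1
```

```bash
python3 - <<'E'
from h import *
for i in range(3): snapshot("wrist")
s,a=look("w6");plan([666,-221,248],-14.7,s)
b=a[...,::-1];cv2.imwrite("pics/c6.png",b)
E
```

```text
t 9.75 tcp [ 663.6 -219.8  307. ] [-179.98    0.18  -14.6 ] F [-0.2  0.9 -0.2] gap 60.1
 row: [-0.     0.003  0.002] [0.28 0.06 5.9 ] rows>= 1.2
```

View pics/c6.png

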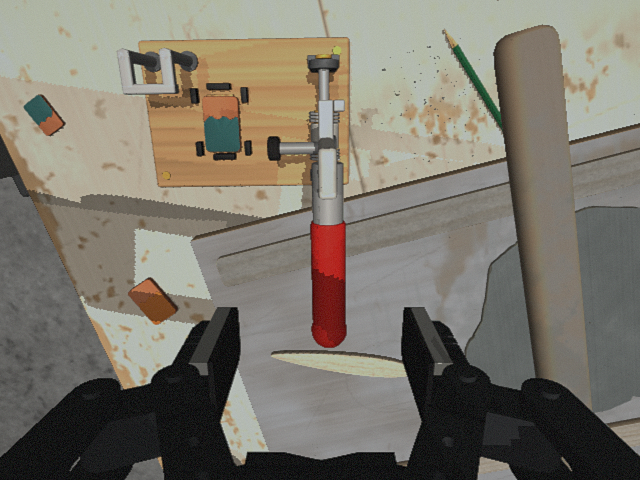

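```bash
python3 - <<'E'
from h import *
s=sense()
P=back("wrist",[(222,328),(285,328),(347,328)],268,s);print(P.round(1),np.linalg.norm(P[0]-P[2]))
s2={"tcp_rot":[0,0,0],"tool_pos":np.zeros(3)};print(back("wrist",[(285,328)],s["tool_pos"][2]-268,s2))
plan([666,-221,248],-14.7,s)
E
```

```text
[[ 674.8 -193.2  268. ]
 [ 667.2 -223.4  268. ]
 [ 658.8 -256.2  268. ]] 65.04862823530475
[[ 4.50014193  2.58624455 39.95790131]]
t 9.8 tcp [ 663.5 -219.8  308. ] [-1.7998e+02  1.2000e-01 -1.4600e+01] F [-0.4  0.1  0.2] gap 60.2
 row: [-0.     0.002  0.002] [0.28 0.06 6.  ] rows>= 1.2
```

Request:
apply_moves(
  targets="0 0 0 0.3 0.1 1 6; 0 0 0 0.3 0.1 2.5 6; 0 0 0 0.3 0.1 4.2 6; 0 0 0 0.3 0.1 5.5 6; 0 0 0 0.3 0.1 6 6",
)

```text
time: 10.3
tool_pos: [665.6, -221.4, 246.0]
tcp_rot: [-180.0, 0.2, -14.6]
ft_force: [0.3, -0.4, 0.1]
finger_gap: 60.1
```

Request:
apply_moves(
  targets="0 0 0 0 0 0 3; 0 0 0 0 0 0 2; 0 0 0 0 0 0 1; 0 0 0 0 0 0 1; 0 0 0 0 0 0 1",
  force=30,
)

```text
time: 10.8
tool_pos: [667.3, -222.2, 250.4]
tcp_rot: [180.0, -0.1, -14.6]
ft_force: [-0.7, -1.7, 3.3]
finger_gap: 15.6
```

```bash
python3 - <<'E'
from h import *
for i in range(2): snapshot("wrist"); s=sense();print(s["tool_pos"].round(1),s["ft_force"].round(1),s["finger_gap"])
E
```

```text
[ 667.3 -222.3  250.3] [-0.7 -0.7  4.9] 15.0818996970721
[ 667.3 -222.3  250.3] [-1.4 -0.2  4.5] 15.352187104731831
```

Request:
apply_moves(
  targets="0 0 0 -1.2 0 0.04 1; 0 0 0 -2.79 0 0.2 1; 0 0 0 -4.36 0 0.48 1; 0 0 0 -6.1 0 0.95 1; 0 0 0 -7.79 0 1.58 1",
  force=40,
)

```text
time: 11.4
tool_pos: [592.4, -202.5, 234.4]
tcp_rot: [180.0, -0.3, -14.6]
ft_force: [5.3, -1.3, 0.2]
finger_gap: 15.1
```

```bash
python3 - <<'E'
from h import *
def d(a,b): return [[0,0,0,round(-20*(np.sin(t)-np.sin(a)),2),0,round(20*(np.cos(a)-np.cos(t)),2),1] for t in np.linspace(a,b,6)[1:]]
for a,b in((.4,.85),(.85,1.3),(1.3,1.63)): print("; ".join(" ".join(map(str,r)) for r in d(a,b)))
p0=np.array([667.3,-222.3,250.3]);s=sense();q=R.from_euler('z',14.7,degrees=True).apply(s["tool_pos"]-p0);print(q,np.linalg.norm([q[0],q[2]+200]),np.arctan2(-q[0],200+q[2]),s["ft_force"],s["finger_gap"])
E
```

```text
0 0 0 -1.62 0 0.77 1; 0 0 0 -3.17 0 1.69 1; 0 0 0 -4.63 0 2.74 1; 0 0 0 -5.99 0 3.92 1; 0 0 0 -7.24 0 5.22 1
0 0 0 -1.13 0 1.4 1; 0 0 0 -2.12 0 2.9 1; 0 0 0 -2.98 0 4.49 1; 0 0 0 -3.69 0 6.14 1; 0 0 0 -4.25 0 7.85 1
0 0 0 -0.31 0 1.28 1; 0 0 0 -0.54 0 2.58 1; 0 0 0 -0.68 0 3.9 1; 0 0 0 -0.73 0 5.21 1; 0 0 0 -0.69 0 6.53 1
[-77.50687531   0.16973041 -15.88296211] 199.76586135539094 0.398448222362574 [ 5.31257834 -1.27651358  0.15329059] 15.139805783664647
```

Request:
apply_moves(
  targets="0 0 0 -1.62 0 0.77 1; 0 0 0 -3.17 0 1.69 1; 0 0 0 -4.63 0 2.74 1; 0 0 0 -5.99 0 3.92 1; 0 0 0 -7.24 0 5.22 1",
)

```text
time: 11.9
tool_pos: [522.4, -184.3, 181.9]
tcp_rot: [180.0, -0.3, -14.6]
ft_force: [5.4, -1.6, 0.7]
finger_gap: 14.6
```

Request:
apply_moves(
  targets="0 0 0 -1.13 0 1.4 1; 0 0 0 -2.12 0 2.9 1; 0 0 0 -2.98 0 4.49 1; 0 0 0 -3.69 0 6.14 1; 0 0 0 -4.25 0 7.85 1",
)

```text
time: 12.4
tool_pos: [481.2, -173.6, 103.3]
tcp_rot: [180.0, -0.2, -14.6]
ft_force: [1.7, -0.0, 4.8]
finger_gap: 15.1
```

```bash
python3 - <<'E'
from h import *
p0=np.array([667.3,-222.3,250.3])
for i in range(2):
  snapshot("wrist");s=sense();q=R.from_euler('z',14.7,degrees=True).apply(s["tool_pos"]-p0);print(q,np.linalg.norm([q[0],q[2]+200]),np.arctan2(-q[0],200+q[2]),s["ft_force"],s["finger_gap"])
s,a=look("w7");b=a[...,::-1];cv2.imwrite("pics/c7.png",b)
E
```

```text
[-194.14062931    0.32823694 -150.30012969] 200.40125014108958 1.3201792579558074 [10.48794934 -1.74026666 -1.491581  ] 14.804349160915102
[-193.50300694    0.20997648 -149.07991713] 200.09065079352186 1.313481123341547 [ 2.90245595 -1.7906385   3.042878  ] 14.605946929717351
```

View pics/c7.png

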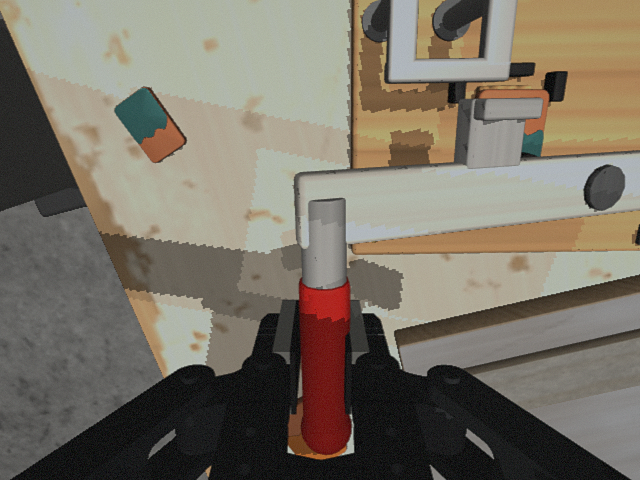

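Request:
apply_moves(
  targets="0 0 0 -0.31 0 1.28 1; 0 0 0 -0.54 0 2.58 1; 0 0 0 -0.68 0 3.9 1; 0 0 0 -0.73 0 5.3 1; 0 0 0 -0.69 0 6.7 1",
  force=60,
)

```text
time: 13.05
tool_pos: [473.5, -171.5, 35.7]
tcp_rot: [180.0, 0.0, -14.6]
ft_force: [-4.6, 1.4, 7.3]
finger_gap: 14.6
```

```bash
cat >> h.py <<'E'
def st(n=1):
  p0=np.array([667.3,-222.3,250.3])
  for i in range(n):
    snapshot("wrist");s=sense();q=R.from_euler('z',14.7,degrees=True).apply(s["tool_pos"]-p0);print(round(s["time"],2),q.round(1),np.linalg.norm([q[0],q[2]+200]).round(1),"th",np.arctan2(-q[0],200+q[2]).round(3),s["ft_force"].round(1),s["finger_gap"].round(1))
E
python3 -c "
from h import *
st(3)"
```

```text
Traceback (most recent call last):
  File "h.py", line 38, in st
    snapshot("wrist");s=sense();q=R.from_euler('z',14.7,degrees=True).apply(s["tool_pos"]-p0);print(round(s["time"],2),q.round(1),np.linalg.norm([q[0],q[2]+200]).round(1),"th",np.arctan2(-q[0],200+q[2]).round(3),s["ft_force"].round(1),s["finger_gap"].round(1))
                                                                                                                                                                                                                                           ^^^^^^^^^^^^^^^^^^^^^
AttributeError: 'float' object has no attribute 'round'
```

```bash
sed -i 's/,s\["finger_gap"\].round(1))/,s["finger_gap"])/' h.py
python3 -c "
from h import *
st(3)"
```

```text
13.15 [-2.007e+02  1.000e-01 -2.155e+02] 201.3 th 1.648 [-4.5  0.3  7.5] 14.778889384234864
13.2 [-2.006e+02 -1.000e-01 -2.147e+02] 201.1 th 1.644 [-5.2  1.   6.8] 14.407777302631555
13.25 [-2.006e+02 -2.000e-01 -2.143e+02] 201.1 th 1.642 [-6.6  0.8  6.2] 14.614072746007377
```

Request:
apply_moves(
  targets="0 0 0 0 0 0.15 1; 0 0 0 0 -0.3 0.15 1; 0 0 0 0 -0.7 0.15 1; 0 0 0 0 -1.1 0.15 1; 0 0 0 0 -1.5 0.15 1",
)

```text
time: 13.75
tool_pos: [473.1, -163.6, 34.0]
tcp_rot: [179.3, 0.3, -14.6]
ft_force: [-28.0, -50.3, 1.3]
finger_gap: 14.8
```

```bash
python3 -c "
from h import *
st(2)"
```

```text
13.8 [-202.6    7.4 -216.3] 203.2 th 1.651 [-23.7 -37.9   3. ] 14.3509310591343
13.85 [-202.6    7.5 -216.3] 203.3 th 1.651 [-22.3 -37.9   3.8] 15.01967520254529
```

Request:
apply_moves(
  targets="0 0 0 0 0.4 0 1; 0 0 0 0 0.8 0 1; 0 0 0 0 1.1 0 1; 0 0 0 0 1.2 0 1; 0 0 0 0 1.2 0 1",
)

```text
time: 14.35
tool_pos: [473.6, -168.2, 34.3]
tcp_rot: [-180.0, 0.1, -14.6]
ft_force: [-5.0, 3.0, 4.4]
finger_gap: 14.7
```

```bash
python3 - <<'E'
from h import *
st(2)
s,a=look("w8");b=a[...,::-1]
t=snapshot("scene")[...,::-1]
cv2.imwrite("pics/c8.png",np.hstack([cv2.resize(b,(640,480)),]))
cv2.imwrite("pics/s8.png",np.vstack([cv2.resize(b[0:300],(800,375)),cv2.resize(t[215:295,270:560-80],(560,213))[:, :560].copy() if 0 else cv2.copyMakeBorder(cv2.resize(t[215:290,260:420],(480,225)),0,0,0,320,0)]))
E
```

```text
14.4 [-201.1    3.2 -216. ] 201.7 th 1.65 [-4.9  3.3  4.2] 14.51550880415397
14.45 [-201.1    3.2 -216. ] 201.7 th 1.65 [-5.2  2.4  4.6] 14.460025729868569
```

View pics/s8.png

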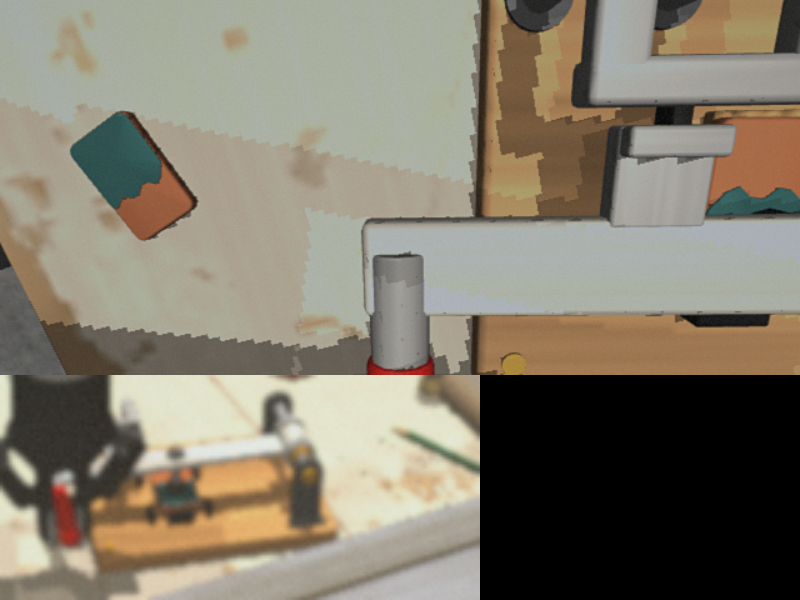

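Request:
apply_moves(
  targets="0 0 0 0 0 0.1 1; 0 0 0 0 0 0.2 1; 0 0 0 0 0 0.3 1; 0 0 0 0 0 0.4 1; 0 0 0 0 0 0.4 1",
)

```text
time: 15.05
tool_pos: [473.8, -168.2, 30.4]
tcp_rot: [-180.0, 0.1, -14.5]
ft_force: [-5.6, 1.7, 5.6]
finger_gap: 14.5
```

```bash
python3 -c "
from h import *
st(3)"
```

```text
15.1 [-200.9    3.2 -219.8] 201.9 th 1.669 [-6.5  2.1  7. ] 14.314589555169265
15.15 [-200.9    3.2 -219.8] 201.9 th 1.669 [-5.8  2.5  6. ] 14.512339998660927
15.2 [-200.9    3.2 -219.8] 201.9 th 1.669 [-5.5  2.1  5.7] 14.651325147991836
```

Request:
apply_moves(
  targets="0 0 0 0 0 0.1 1; 0 0 0 0 0 0.2 1; 0 0 0 0 0 0.3 1; 0 0 0 0 0 0.4 1; 0 0 0 0 0 0.4 1",
)

```text
time: 15.7
tool_pos: [474.0, -168.3, 26.7]
tcp_rot: [-180.0, 0.1, -14.5]
ft_force: [-5.5, 3.4, 7.2]
finger_gap: 14.8
```

```bash
python3 -c "
from h import *
st(2)"
```

```text
15.75 [-200.7    3.2 -223.6] 202.1 th 1.688 [-6.6  2.7  6.3] 14.62828780428799
15.8 [-200.6    3.1 -223.6] 202.0 th 1.688 [-6.5  2.7  7.5] 14.570393691699193
```

Request:
apply_moves(
  targets="0 0 0 0 0 0.1 1; 0 0 0 0 0 0.2 1; 0 0 0 0 0 0.3 1; 0 0 0 0 0 0.4 1; 0 0 0 0 0 0.4 1",
)

```text
time: 16.3
tool_pos: [474.6, -169.1, 23.0]
tcp_rot: [180.0, -0.0, -14.6]
ft_force: [-3.5, -0.7, 5.8]
finger_gap: 14.8
```

```bash
python3 -c "
from h import *
st(2)
s=sense();snapshot('scene')
print('handle wrist',[(d['at'],d['confidence'])for d in place_of('wrist','bar_handle')],[(d['at'],d['confidence'])for d in place_of('wrist','lug')])
print('scene',[(d['at'],d['confidence'])for d in place_of('scene','bar_handle')],[(d['at'],d['confidence'])for d in place_of('scene','lug')])
Q=R.from_euler('z',-14.7,degrees=True)
for th in (1.57,1.61,1.65):
  P=[]
  for L,h,y in((200,0,-50),(145,4,27)): P.append(Q.apply([100-L*np.sin(th)+h*np.cos(th),y+3,66+L*np.cos(th)+h*np.sin(th)])+[584.5,-139,0])
  print(th,np.round(P,1).tolist(),proj('wrist',P,s).round(0).tolist(),proj('scene',P).round(0).tolist())
"
```

```text
16.35 [-199.9    2.5 -227.3] 201.8 th 1.707 [-3.7 -1.6  6.1] 14.607139974292561
16.4 [-199.9    2.5 -227.3] 201.8 th 1.706 [-2.2 -1.5  5.5] 14.875867459589355
handle wrist [([356.4, 320.6], 0.64)] [([145.0, 532.5], 0.63)]
scene [([264.3, 280.9], 0.77)] [([242.4, 300.7], 0.58)]
1.57 [[475.8, -159.1, 66.2], [548.6, -98.6, 70.1]] [[369.0, 312.0], [71.0, 570.0]] [[256.0, 279.0], [234.0, 297.0]]
1.61 [[476.0, -159.1, 58.2], [548.5, -98.6, 64.3]] [[352.0, 313.0], [72.0, 556.0]] [[259.0, 279.0], [235.0, 297.0]]
1.65 [[476.5, -159.2, 50.2], [548.7, -98.6, 58.5]] [[338.0, 315.0], [74.0, 543.0]] [[262.0, 279.0], [237.0, 297.0]]
```

Request:
apply_moves(
  targets="0 0 0 0 -0.2 0 1; 0 0 0 0 -0.4 0 1; 0 0 0 0 -0.6 0 1; 0 0 0 0 -0.8 0 1; 0 0 0 0 -0.9 0 1",
)

```text
time: 17.15
tool_pos: [476.6, -160.5, 22.9]
tcp_rot: [179.9, 0.0, -14.6]
ft_force: [-5.2, -1.9, 6.4]
finger_gap: 14.6
```

```bash
python3 -c "
from h import *
st(2)"
```

```text
17.2 [-200.1   11.5 -227.3] 202.0 th 1.707 [-4.7 -2.2  5.2] 14.489843483739758
17.25 [-200.1   11.5 -227.4] 202.0 th 1.707 [-3.3 -1.1  6. ] 14.655252435756575
```

Request:
apply_moves(
  targets="0 0 0 0 -0.25 0 1; 0 0 0 0 -0.5 0 1; 0 0 0 0 -0.8 0 1; 0 0 0 0 -1.1 0 1; 0 0 0 0 -1.2 0 1",
)

```text
time: 17.75
tool_pos: [479.3, -148.8, 22.8]
tcp_rot: [179.9, 0.1, -14.6]
ft_force: [-7.7, -3.8, 5.3]
finger_gap: 14.7
```

```bash
python3 -c "
from h import *
st(2)"
```

```text
17.8 [-200.6   23.4 -227.6] 202.4 th 1.707 [-5.5 -3.1  4.8] 13.909095995481147
17.85 [-200.6   23.4 -227.6] 202.5 th 1.708 [-5.7 -2.8  5.9] 14.629433910170313
```

Free so far. On to the end stop, watching the sideways force.

Request:
apply_moves(
  targets="0 0 0 0 -0.15 0 1; 0 0 0 0 -0.3 0 1; 0 0 0 0 -0.4 0 1; 0 0 0 0 -0.5 0 1; 0 0 0 0 -0.5 0 1",
)

```text
time: 18.35
tool_pos: [479.3, -144.7, 22.2]
tcp_rot: [179.9, 0.2, -14.7]
ft_force: [-10.4, -7.2, 6.7]
finger_gap: 14.8
```

```bash
python3 -c "
from h import *
st(2)"
```

```text
18.4 [-201.6   27.4 -228.1] 203.5 th 1.709 [-10.4  -6.4   5.2] 14.275346740578955
18.45 [-201.5   27.4 -228.1] 203.5 th 1.709 [-10.3  -6.8   5.2] 14.358245295324377
```

Request:
apply_moves(
  targets="0 0 0 0 -0.15 0 1; 0 0 0 0 -0.15 0 1; 0 0 0 0 -0.15 -0.2 1; 0 0 0 0 -0.15 -0.4 1; 0 0 0 0 -0.15 -0.4 1",
)

```text
time: 18.95
tool_pos: [479.0, -143.3, 25.9]
tcp_rot: [179.9, 0.3, -14.7]
ft_force: [-11.7, -7.4, 4.2]
finger_gap: 14.5
```

```bash
python3 -c "
from h import *
st(1)"
```

```text
19.0 [-202.2   28.7 -224.4] 203.6 th 1.691 [-11.4  -8.4   3.9] 14.56487690076345
```

Request:
apply_moves(
  targets="0 0 0 0 0 -0.1 1; 0 0 0 0 0 -0.2 1; 0 0 0 0 0 -0.3 1; 0 0 0 0 0 -0.4 1; 0 0 0 0 0 -0.4 1",
)

```text
time: 19.5
tool_pos: [478.7, -143.2, 29.6]
tcp_rot: [179.9, 0.3, -14.7]
ft_force: [-11.0, -8.0, 3.0]
finger_gap: 14.7
```

```bash
python3 -c "
from h import *
st(2)"
```

```text
19.55 [-202.5   28.7 -220.7] 203.6 th 1.673 [-11.2  -7.6   3.3] 14.117372816917902
19.6 [-202.5   28.7 -220.7] 203.6 th 1.673 [-11.1  -8.    2.8] 14.615950083886544
```

Request:
apply_moves(
  targets="0 0 0 0 0 -0.1 1; 0 0 0 0 0 -0.2 1; 0 0 0 0 0 -0.3 1; 0 0 0 0 0 -0.4 1; 0 0 0 0 0 -0.4 1",
)

```text
time: 20.1
tool_pos: [478.7, -142.4, 33.5]
tcp_rot: [179.9, 0.3, -14.6]
ft_force: [-10.8, -3.4, 3.5]
finger_gap: 14.6
```

```bash
python3 -c "
from h import *
st(1)"
```

```text
20.15 [-202.7   29.5 -216.8] 203.4 th 1.653 [-12.2  -3.6   3.5] 14.281931927314155
```

Request:
apply_moves(
  targets="0 0 0 0 0 -0.1 1; 0 0 0 0 0 -0.2 1; 0 0 0 0 0 -0.3 1; 0 0 0 0 0 -0.4 1; 0 0 0 0 0 -0.4 1",
)

```text
time: 20.65
tool_pos: [478.5, -142.2, 37.3]
tcp_rot: [179.9, 0.3, -14.6]
ft_force: [-9.6, -2.5, 2.1]
finger_gap: 14.4
```

```bash
python3 -c "
from h import *
st(1)"
```

```text
20.7 [-202.9   29.6 -213. ] 203.3 th 1.635 [-10.7  -4.2   3.7] 14.517484973269744
```

Request:
apply_moves(
  targets="0 0 0 -0.05 0 -0.1 1; 0 0 0 -0.1 0 -0.2 1; 0 0 0 -0.15 0 -0.3 1; 0 0 0 -0.15 0 -0.4 1; 0 0 0 -0.15 0 -0.4 1",
)

```text
time: 21.2
tool_pos: [478.4, -142.1, 40.9]
tcp_rot: [179.9, 0.2, -14.6]
ft_force: [0.2, -5.3, -9.9]
finger_gap: 14.4
```

```bash
python3 -c "
from h import *
st(1)"
```

```text
21.25 [-203.1   29.7 -209.4] 203.3 th 1.617 [ -0.9  -6.1 -10.2] 14.378995645942654
```

Request:
apply_moves(
  targets="0 0 0 0 0 -0.1 1; 0 0 0 0 0 -0.2 1; 0 0 0 0 0 -0.3 1; 0 0 0 0 0 -0.3 1; 0 0 0 0 0 -0.3 1",
)

```text
time: 21.75
tool_pos: [478.2, -142.5, 43.2]
tcp_rot: [179.9, 0.2, -14.6]
ft_force: [3.0, -9.7, -16.1]
finger_gap: 14.5
```

```bash
python3 -c "
from h import *
st(1)
s=sense();snapshot('scene');a=look('w9')
for n in('wrist','scene'):
  for q in ('lug','keeper','bar_handle'): print(n,q,[(np.round(d['at'],1).tolist(),round(d['confidence'],2))for d in place_of(n,q)])
"
```

```text
21.8 [-203.2   29.2 -207.1] 203.3 th 1.606 [  2.5  -9.5 -16.7] 14.589255141471966
wrist lug [([168.5, 524.8], 0.9)]
wrist keeper [([169.4, 522.4], 0.73), ([211.8, 545.1], 0.23)]
wrist bar_handle [([366.7, 328.6], 0.7)]
scene lug [([232.7, 298.0], 0.59)]
scene keeper [([232.1, 296.9], 0.76)]
scene bar_handle [([251.2, 277.1], 0.57)]
```

Request:
apply_moves(
  targets="0 0 0 0 0 0.2 1; 0 0 0 0 0 0.35 1; 0 0 0 0 0 0.35 1; 0 0 0 0 0 0.35 1; 0 0 0 0 0 0.35 1",
)

```text
time: 22.7
tool_pos: [478.2, -142.5, 40.9]
tcp_rot: [179.9, 0.2, -14.6]
ft_force: [-5.3, -6.5, -2.9]
finger_gap: 14.6
```

```bash
python3 -c "
from h import *
st(1)
s,a=look('w10');t=snapshot('scene')
w=cv2.resize(a[60:300,320:640],(640,480));t=cv2.resize(t[210:300,250:400],(640,384))
cv2.imwrite('pics/f.png',cv2.resize(np.vstack([w,t]),None,fx=.69,fy=.69)[...,::-1])
"
```

```text
22.75 [-203.1   29.2 -209.4] 203.3 th 1.617 [-5.  -6.9 -3.7] 14.923499229416183
```

View pics/f.png

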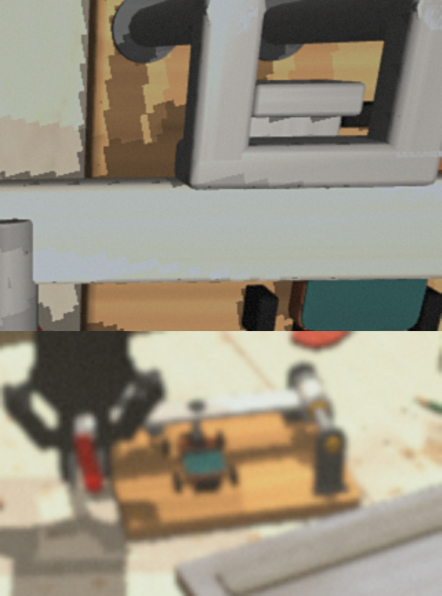

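Request:
apply_moves(
  targets="0 0 0 0 0.05 0 1.8; 0 0 0 0 0.05 0 2.5; 0 0 0 0 0.05 0 4; 0 0 0 0 0.05 0 5; 0 0 0 0 0.05 0 5",
)

```text
time: 23.35
tool_pos: [480.0, -142.1, 41.8]
tcp_rot: [-180.0, -0.0, -14.6]
ft_force: [-0.1, -0.4, -0.2]
finger_gap: 50.0
```

Request:
apply_moves(
  targets="0 0 0 0 0 -0.5 5; 0 0 0 0 0 -2 5; 0 0 0 0 0 -5 5; 0 0 0 0 1 -9 5; 0 0 0 0 2 -13 5",
)

```text
time: 23.85
tool_pos: [474.2, -161.2, 172.9]
tcp_rot: [-180.0, 0.1, -14.6]
ft_force: [0.8, -0.7, 0.1]
finger_gap: 49.9
```

```bash
python3 -c "
from h import *
for i in range(4): snapshot('top')
s,a=look('w11');snapshot('scene');print(s['tool_pos'],s['ft_force'],s['finger_gap'])
Q=R.from_euler('z',-14.7,degrees=True)
H=Q.apply([-100,-22,66])+[584.5,-139,0];L=Q.apply([-45,30,70])+[584.5,-139,0]
print('expect handle',proj('wrist',H,s),proj('scene',H),proj('top',H),'lug',proj('wrist',L,s),proj('scene',L),proj('top',L))
for n in('wrist','scene','top'):
  for q in ('lug','bar_handle','keeper','orange_tile_center'): print(n,q,[(np.round(d['at'],1).tolist(),round(d['confidence'],2))for d in place_of(n,q)][:2])
"
```

```text
[ 475.69447954 -162.11527189  173.38895473] [-0.55862183 -0.15455005 -0.68048008] 50.25858918425322
expect handle [[192.02754906 317.43275787]] [[249.98197824 277.50517235]] [[282.4294949  272.50860002]] lug [[101.83661688 416.05931412]] [[233.59771982 296.66500968]] [[250.98471036 256.14749966]]
wrist lug [([97.9, 418.4], 0.98)]
wrist bar_handle [([210.5, 317.6], 0.81)]
wrist keeper [([99.2, 414.1], 0.68)]
wrist orange_tile_center [([382.3, 317.8], 0.74)]
scene lug [([232.9, 297.1], 0.91)]
scene bar_handle [([251.0, 276.9], 0.9)]
scene keeper [([232.3, 298.5], 0.71), ([256.7, 317.7], 0.27)]
scene orange_tile_center [([324.6, 293.0], 0.6)]
top lug [([254.6, 255.2], 0.94)]
top bar_handle []
top keeper [([251.7, 255.1], 0.73)]
top orange_tile_center [([302.8, 349.6], 0.93)]
```

```bash
python3 -c "
from bench import *
print(hand_in())"
```

```text
the job is handed in; nothing more can be done
None
```

The teal tile is in the nest, glaze up, and the bar is latched over it. I handed the job in at about 25 s with the gripper empty and clear; no verdict came back.

**What I did:** I gripped the larger teal tile, seated it between the stops, swung the bar down by its handle, and held it down while sliding it left to its stop. I then let it rise until the lug caught under the keeper, and released it.

**Last checks:**
- **Latch:** Before release, the wrist picture showed the nib beyond the keeper bar. Lifting met about 16 N of resistance, so the lug was caught.
- **After release:** The networks found the lug at the keeper in all three cameras. The handle sat where a latched bar should put it in the scene camera. In the wrist camera it was about 18 pixels off, and the top camera did not find it.
- **Orange tile:** It was found within about 2 pixels of where it started.

**Problems and gaps:**
- **First slide blocked:** The nib hit the keeper's side with about 38–58 N at the wrist, because the handle had crept in the fingers and the bar was not low enough. I backed off, pushed down about 11 mm further, and it slid freely. My handle-based angle readings were too high from then on.
- **Not measured:** I did not read the foot's compression directly, and I took no picture of the tile under the bar after release. In the last picture before release it was still in the nest.

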